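Let the steam out of the wide bench oven

TASK

Let the steam out of the wider of the two bench ovens: pull its door all the way down until it lies level, then push it back up until it is fully shut and let go. Do not move the door of the narrower oven.

Things in the scene. Friction and masses are not known exactly. Their poses are not given: they have to be found in the camera images.
- wide_door (a joint): Hinge angle of the wide oven's door, rad: 0 = upright, shut; 1.571 = level towards the robot, its lower stop. Starts shut or ajar, up to 0.4. Stiff hinge: the door stays at any angle where it is left; at most 10 N at the handle bar moves it. Door: steel frame with glass pane, 300 mm wide, 150 high, 15 thick, hinged along its bottom edge, 85 mm above the bench.
- wide_door_bar (a point): Middle of the wide door's handle: round steel bar 12 mm thick, 140 long, along its y, on a stem at each end; clear gap of 39 mm between bar and door edge. It swings with the door. Upright door: bar 45 mm above the door's and oven's top, 195 above the hinge line, 12 forward (to the robot) of it. Level door: 45 mm beyond the free edge, 195 forward of the hinge line, 12 below it.
- wide_oven_hinge (a point): Middle of the wide door's hinge line, at the bottom of the door, 85 mm above the bench. Frame fixed to the oven: y along the hinge line, z up, -x out of the oven's front (the way the door falls). The wide oven is a stainless steel bench oven 320 mm wide, 280 deep, 240 high, front towards the robot.
- narrow_door_bar (a point): Middle of the handle bar (12 mm thick, 100 long) of the other oven, built alike with the same heights and depth but only 230 mm wide. The two ovens stand side by side, centres about 0.48 m apart, either one on the left. Its door too is shut or ajar by up to 0.4 rad and is to be left as it is.

How it is judged:
By the outcome, as a careful person would: the job done as asked, in the order asked, and still so for the second after the job is handed in, with the robot touching nothing.
It also fails if it takes over 58 s, if anything falls off the work surface, if the arm or the gripper's body presses on something with over 40 N, if the wrist force passes 120 N, or if a joint passes its speed limit or range.

ROBOT

A 6-joint arm with a two-finger parallel gripper is mounted at the origin on the work surface. World frame = base frame: x ahead of the robot, y to its left, z up, the work surface at z = 0. Lengths are in mm, angles in rad, forces in N, time in s.
With the tool pointing down it reaches from about 400 to 925 mm from the base axis. Payload 12.5 kg.
Tool frame: the origin (TCP) lies at the very end of the fingers, on their centre line; the grasp point (between the pads) lies 19 mm behind it; z points along the fingers, y is the line along which they close (so a half turn about z gives the same grasp; the last joint's range is limited). The gripper opens to 95 mm and grips with 3 to 60 N. Pads are 20 mm wide; open, the fingers measure 119 mm over their backs; the gripper's body (75 mm by 180 mm) begins 59 mm behind the grasp point.
Start: joints at [-1.344, 0.491, 1.559, -0, 1.092, -0.106], TCP at [204.205, -590.717, 214.661] pointing down, gripper open.
Joint ranges: [-3.1, 3.1], [-0.84, 2.19], [0.05, 2.79], [-1.13, 4.28], [0.06, 2.93], [-2.69, 2.69]. Speed limits (rad/s): [2.22, 2.22, 2.79, 3.14, 3.14, 3.14].

INTERFACE

Orientations are given as [roll, pitch, yaw] about the fixed x, y, z axes, in that order (R = Rz(yaw) Ry(pitch) Rx(roll)).
In Python, from cell import * gives the robot as it stands.
- The arm moves only by the tool step_arm, never from a script. Its argument "plan" is a list of rows, each an object of numbers: "x", "y", "z": the shift along the tool's x, y, z in units of 25 mm (1.0 is 25 mm); "rx", "ry", "rz": the turn, a rotation vector about the tool's x, y, z in units of 0.1 rad (1.0 is 0.1 rad). In form: [{"x": .., "y": .., "z": .., "rx": .., "ry": .., "rz": ..}, ...]. A call has exactly 10 rows; each row shifts and turns the commanded pose from where the row before left it, along the tool's axes as they then stand; what a row does not reach is not made up. A row lasts 1/12 s, in which the tool goes at most 41.7 mm and 7.16 degrees, less where a joint would pass 70% of its speed; a pose out of reach is approached as far as the arm can. A call with a number of a shift or a turn outside -1 to 1 is refused whole. A call with a gripper value outside its range is refused whole. "jaw" is the closure, from -1 (fully open) to 1 (shut), so that 0 is half open, set as the call begins (left out, the last holds). The fingers move at their own pace and stop on an object; the grip force is fixed at half the most. Time passes only in rows, so rows that do not move let the fingers close, or fill a call up. It gives the time, the measured TCP pose, the force, the opening and the grip force at its end, in the units of the state.
- state(): the state, without advancing time (a new reading comes with each control period).
- read_camera(name): name is "scene" or "top" or "wrist"; returns a dict with "image" (480x640x3 uint8, red, green, blue), "depth" (480x640 float32, mm along the optical axis (not along the pixel's ray), 0 where there is no reading), "vfov" (degrees; the focal length in pixels is half the picture's height over the tangent of half this angle, whatever the lens; pixels are square), "cx", "cy" (the principal point, pixels), "k1" (the pictures are not rectified: a ray, as slopes to the right and down, at radius r is drawn at 1 + k1 r^2 times it, then the intrinsics apply), "R" (3x3) and "t" (3): a world point X has camera coordinates R X + t. Camera axes: x right, y down, z forward; pixel columns grow to the right and rows downward; lengths in mm; the calibration is good to about 2 mm. A picture is of the moment at which its call begins.
- job_done(): hands the job in; it is judged then, once.
The state is a dict: "t": time; "joints": joint angles; "qvel": joint speeds; "tau": joint torques, N m; "eef_pos": TCP position; "tcp_rot": TCP orientation; "ft_force": force on the tool from outside, world axes, zero at the start; "moment": the same for the moment, N m; "opening": opening from 0.0 (shut) to 1.0 (fully open); "grip_force": force on a finger pad.
Only numpy, scipy, OpenCV 4.12 (cv2) and the standard library are available. Lean on these libraries where they do the work, as an engineer would, in place of code of your own. Each camera call takes 0.05 s, during which the arm holds its last target. There are 200 camera calls.

## Working session

There is one attempt and no reset: what is moved stays moved. The work goes in short steps, Python scripts to look and compute and a tool call to move; the robot and the scene stay as the last step left them, time stands still between calls to the robot, and variables do not carry over. Pictures are saved under pics/ and viewed, at most 10 in all, crops included, and the job is handed in when it is done.

Besides the shell and the picture viewer there is one more tool, called after ">>>" by a JSON object that holds its "fn" and its "kwargs". step_arm: Moves the arm, as the interface text tells. Shifts and turns lie within -1 to 1; 1 stands for 25 mm of shift or 0.1 rad of turn. Its arguments: {"type":"object","properties":{"plan":{"type":"array","items":{"type":"object","properties":{"x":{"type":"number"},"y":{"type":"number"},"z":{"type":"number"},"rx":{"type":"number"},"ry":{"type":"number"},"rz":{"type":"number"}}}},"jaw":{"type":"number"}},"required":["plan"]}

```bash
mkdir -p pics
cat > h.py <<'E'
from cell import *
import numpy as np, cv2
def cloud(c):
    h,w=c["depth"].shape; f=h/2/np.tan(np.radians(c["vfov"]/2))
    K=np.array([[f,0,c["cx"]],[0,f,c["cy"]],[0,0,1]])
    v,u=np.mgrid[:h,:w]
    p=cv2.undistortPoints(np.stack([u,v],-1).reshape(-1,1,2).astype(np.float64),K,np.array([c["k1"],0,0,0,0.]))
    p=p.reshape(h,w,2); d=c["depth"][...,None]
    P=np.concatenate([p*d,d],-1)
    return (P-np.array(c["t"]))@np.array(c["R"])
E
python3 - <<'E'
from h import *
for n in("scene","top"):
    c=read_camera(n); cv2.imwrite(f"pics/{n}0.png",c["image"][...,::-1]); P=cloud(c); np.save(n+".npy",P)
    print(n,-np.array(c["R"]).T@c["t"],c["k1"],c["vfov"],(c["depth"]>0).mean())
s=state();print(s)
E
```

```text
scene [ 800.12728454 -178.64943147 1008.74958374] -0.0644069400700064 55.16050859474428 0.9958984375
top [ 511.25143815  -30.18353792 1105.81229254] -0.055565770786316665 56.32930883006403 0.9959505208333334
{'t': 0.1, 'joints': array([-1.34360078e+00,  4.91472700e-01,  1.55937587e+00,  1.61399572e-05,
        1.09167682e+00, -1.05600654e-01]), 'qvel': array([ 0.00017446, -0.00239598, -0.00226074, -0.00077402,  0.00075732,
        0.00067189]), 'tau': array([ 2.81489214e-03, -6.13622117e+01, -2.58607596e+01,  6.94394298e-02,
        4.70289204e-02, -6.59904276e-05]), 'eef_pos': array([ 204.15839436, -590.50108366,  214.141046  ]), 'tcp_rot': array([-3.14066662e+00, -1.12550545e-04,  3.32788697e-01]), 'ft_force': array([ 0.32502584, -0.91506017,  1.49360996]), 'moment': array([ 0.0051874 , -0.02826465, -0.01952862]), 'grip_force': 0.0, 'opening': 1.0000143919984787}
```

View pics/scene0.png

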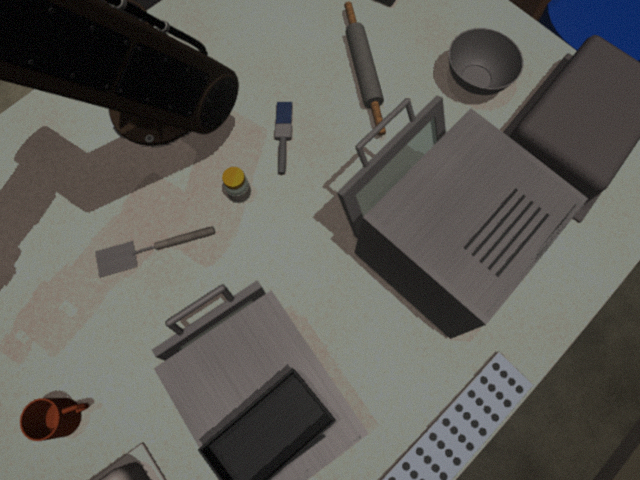

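View pics/top0.png

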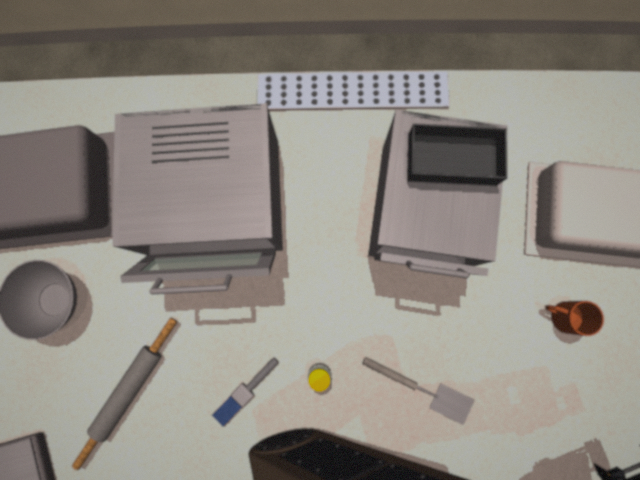

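The wide oven is on the left: in the top view its bar spans (153,288)–(230,284) and its door is ajar. The narrow oven's bar is at (440,268), and the rolling pin's end is near (172,325). Next I'll measure the geometry.

Run:
```python
from h import *
T=np.load("top.npy");S=np.load("scene.npy")
pr=lambda n,P,l:[print(n,(u,v),P[v,u].round(0)) for u,v in l]
pr("topoven",T,[(125,239),(265,233),(200,236),(125,120),(262,112),(190,190)])
pr("narrow",T,[(390,240),(495,255),(440,268),(420,265)])
pr("obj",T,[(172,325),(152,350),(165,335),(275,362),(320,378),(45,300),(260,362)])
for n,P,box in(("top",T,(145,235,278,296)),("scene",S,(355,412,97,160))):
    a,b,c,d=box;Q=P[c:d,a:b].reshape(-1,3)
    Q=Q[(Q[:,2]>215)&(Q[:,2]<300)]
    print(n,len(Q),Q.mean(0).round(0),Q.min(0).round(0),Q.max(0).round(0))
# oven top plane outline, both
for n,P in(("T",T),("S",S)):
  for nm,m in(("wide",P[...,1]>0),("narrow",P[...,1]<0)):
    M=(abs(P[...,2]-240)<5)&(P[...,0]>500)&(abs(P[...,1])<450)&m
    k,l,st,_=cv2.connectedComponentsWithStats(M.astype(np.uint8)); i=1+st[1:,4].argmax()
    r=cv2.minAreaRect(P[l==i][:,:2].astype(np.float32)); print(n,nm,r,cv2.boxPoints(r).round(0).tolist())
```

```text
topoven (125, 239) [638. 371. 240.]
topoven (265, 233) [648.  91. 236.]
topoven (200, 236) [642. 218. 242.]
topoven (125, 120) [889. 387. 238.]
topoven (262, 112) [899. 100. 237.]
topoven (190, 190) [736. 242. 240.]
narrow (390, 240) [ 631. -154.  239.]
narrow (495, 255) [ 600. -358.  238.]
narrow (440, 268) [ 572. -239.  281.]
narrow (420, 265) [ 578. -202.  281.]
obj (172, 325) [459. 340.  35.]
obj (152, 350) [401. 384.  42.]
obj (165, 335) [435. 357.  31.]
obj (275, 362) [372.  94.  22.]
obj (320, 378) [346. -13.  89.]
obj (45, 300) [518. 683.   2.]
obj (260, 362) [369. 133.  -1.]
top 736 [543. 244. 253.] [528. 158. 217.] [561. 335. 269.]
scene 1081 [553. 235. 243.] [529. 158. 215.] [579. 309. 268.]
T wide ((772.2813110351562, 244.50057983398438), (281.8312072753906, 321.68560791015625), 2.676579236984253) [[624.0, 399.0], [639.0, 77.0], [921.0, 90.0], [906.0, 412.0]]
T narrow ((745.5119018554688, -265.30584716796875), (230.29019165039062, 281.9721374511719), 80.9521713256836) [[588.0, -357.0], [867.0, -401.0], [903.0, -174.0], [624.0, -129.0]]
S wide ((771.0559692382812, 245.95811462402344), (281.6338195800781, 324.9482116699219), 2.61773943901062) [[623.0, 402.0], [638.0, 77.0], [919.0, 90.0], [904.0, 415.0]]
S narrow ((744.919921875, -262.46746826171875), (231.08804321289062, 281.6176452636719), 81.16553497314453) [[588.0, -355.0], [866.0, -398.0], [902.0, -170.0], [624.0, -127.0]]
```

The wide oven's front-edge middle is at about (631,238) with yaw 0.046. The door angle is about 0.4 and the bar is near (543,235,260), which agrees with the hinge radius. I'll move out high and align the tool with the bar.

>>> {"fn": "step_arm", "kwargs": {"plan": [{"z":-0.8,"rz":-1},{"z":-0.8,"rz":-1},{"z":-0.8,"rz":-1},{"z":-0.8,"rz":-1},{"z":-0.8,"rz":-1},{"z":-0.8,"rz":-1},{"z":-0.8,"rz":-1},{"z":-0.8,"rz":-1},{"z":-0.8,"rz":-1},{"z":-0.8,"rz":-1}], "jaw": -1}}

```text
schema error: expected keys x, y, z, rx, ry, rz
```

>>> {"fn": "step_arm", "kwargs": {"plan": [{"y":1,"x":0.7,"rz":-0.95},{"y":1,"x":0.7,"rz":-0.95},{"y":1,"x":0.7,"rz":-0.94},{"x":1,"y":1},{"x":1,"y":1},{"x":1,"y":1},{"x":1,"y":1},{"x":1,"y":1},{"x":1,"y":1},{"x":1,"y":1}]}}

```text
schema error: expected keys x, y, z, rx, ry, rz
```

>>> {"fn": "step_arm", "kwargs": {"plan": [{"x":1},{"x":1},{"x":1},{"x":1},{"x":1},{"x":1},{"x":1},{"x":1},{"x":1},{"x":1}]}}

```text
schema error: expected keys x, y, z, rx, ry, rz
```

All six keys are needed in every row.

>>> {"fn": "step_arm", "kwargs": {"plan": [{"x":0,"y":0,"z":-0.8,"rx":0,"ry":0,"rz":-1},{"x":0,"y":0,"z":-0.8,"rx":0,"ry":0,"rz":-1},{"x":0,"y":0,"z":-0.8,"rx":0,"ry":0,"rz":-1},{"x":0,"y":0,"z":-0.8,"rx":0,"ry":0,"rz":-1},{"x":0,"y":0,"z":-0.8,"rx":0,"ry":0,"rz":-1},{"x":0,"y":0,"z":-0.8,"rx":0,"ry":0,"rz":-1},{"x":0,"y":0,"z":-0.8,"rx":0,"ry":0,"rz":-1},{"x":0,"y":0,"z":-0.8,"rx":0,"ry":0,"rz":-1},{"x":0,"y":0,"z":-0.8,"rx":0,"ry":0,"rz":-1},{"x":0,"y":0,"z":-0.8,"rx":0,"ry":0,"rz":-1}], "jaw": -1}}

```text
t: 0.93
eef_pos: [204.2, -590.5, 415.3]
tcp_rot: [-3.141, -0.0, 1.338]
ft_force: [0.1, -0.6, 1.0]
opening: 1.0
grip_force: 0.0
```

>>> {"fn": "step_arm", "kwargs": {"plan": [{"x":0.7,"y":1,"z":0,"rx":0,"ry":0,"rz":-0.95},{"x":0.7,"y":1,"z":0,"rx":0,"ry":0,"rz":-0.95},{"x":0.7,"y":1,"z":0,"rx":0,"ry":0,"rz":-0.94},{"x":1,"y":1,"z":0,"rx":0,"ry":0,"rz":0},{"x":1,"y":1,"z":0,"rx":0,"ry":0,"rz":0},{"x":1,"y":1,"z":0,"rx":0,"ry":0,"rz":0},{"x":1,"y":1,"z":0,"rx":0,"ry":0,"rz":0},{"x":1,"y":1,"z":0,"rx":0,"ry":0,"rz":0},{"x":1,"y":1,"z":0,"rx":0,"ry":0,"rz":0},{"x":1,"y":1,"z":0,"rx":0,"ry":0,"rz":0}]}}

```text
t: 1.77
eef_pos: [453.3, -365.1, 414.4]
tcp_rot: [-3.141, -0.0, 1.617]
ft_force: [0.2, 0.1, -0.9]
opening: 0.999
grip_force: 0.0
```

>>> {"fn": "step_arm", "kwargs": {"plan": [{"x":1,"y":0,"z":0,"rx":0,"ry":0,"rz":0},{"x":1,"y":0,"z":0,"rx":0,"ry":0,"rz":0},{"x":1,"y":0,"z":0,"rx":0,"ry":0,"rz":0},{"x":1,"y":0,"z":0,"rx":0,"ry":0,"rz":0},{"x":1,"y":0,"z":0,"rx":0,"ry":0,"rz":0},{"x":1,"y":0,"z":0,"rx":0,"ry":0,"rz":0},{"x":1,"y":0,"z":0,"rx":0,"ry":0,"rz":0},{"x":1,"y":0,"z":0,"rx":0,"ry":0,"rz":0},{"x":1,"y":0,"z":0,"rx":0,"ry":0,"rz":0},{"x":1,"y":0,"z":0,"rx":0,"ry":0,"rz":0}]}}

```text
t: 2.6
eef_pos: [440.6, -115.7, 414.4]
tcp_rot: [-3.141, -0.0, 1.617]
ft_force: [0.5, -0.5, 0.6]
opening: 0.999
grip_force: 0.0
```

>>> {"fn": "step_arm", "kwargs": {"plan": [{"x":1,"y":0.4,"z":0,"rx":0,"ry":0,"rz":0},{"x":1,"y":0.4,"z":0,"rx":0,"ry":0,"rz":0},{"x":1,"y":0.4,"z":0,"rx":0,"ry":0,"rz":0},{"x":1,"y":0.4,"z":0,"rx":0,"ry":0,"rz":0},{"x":1,"y":0.4,"z":0,"rx":0,"ry":0,"rz":0},{"x":1,"y":0.4,"z":0,"rx":0,"ry":0,"rz":0},{"x":1,"y":0.4,"z":0,"rx":0,"ry":0,"rz":0},{"x":1,"y":0.4,"z":0,"rx":0,"ry":0,"rz":0},{"x":1,"y":0.4,"z":0,"rx":0,"ry":0,"rz":0},{"x":1,"y":0.4,"z":0,"rx":0,"ry":0,"rz":0}], "jaw": 0}}

```text
t: 3.43
eef_pos: [529.5, 138.8, 414.3]
tcp_rot: [-3.141, 0.0, 1.617]
ft_force: [0.4, -0.4, -0.3]
opening: 0.504
grip_force: 0.0
```

>>> {"fn": "step_arm", "kwargs": {"plan": [{"x":0.9,"y":0,"z":0,"rx":-0.5,"ry":0,"rz":0},{"x":0.9,"y":0,"z":0,"rx":-0.5,"ry":0,"rz":0},{"x":0.9,"y":0,"z":0,"rx":-0.5,"ry":0,"rz":0},{"x":0.9,"y":0,"z":0,"rx":-0.5,"ry":0,"rz":0},{"x":0,"y":0,"z":0,"rx":-0.5,"ry":0,"rz":0},{"x":0,"y":0,"z":0,"rx":-0.5,"ry":0,"rz":0},{"x":0,"y":0,"z":0,"rx":0,"ry":0,"rz":0},{"x":0,"y":0,"z":0,"rx":0,"ry":0,"rz":0},{"x":0,"y":0,"z":0,"rx":0,"ry":0,"rz":0},{"x":0,"y":0,"z":0,"rx":0,"ry":0,"rz":0}]}}

```text
t: 4.27
eef_pos: [525.6, 227.0, 414.5]
tcp_rot: [2.843, 0.0, 1.616]
ft_force: [-0.0, 0.4, 0.4]
opening: 0.498
grip_force: 0.0
```

Run:
```python
from h import *
c=read_camera("wrist"); cv2.imwrite("pics/w1.png",c["image"][...,::-1]); P=cloud(c); np.save("w.npy",P)
T=np.load("top.npy");S=np.load("scene.npy")
for n,P in(("w",P),("T",T),("S",S)):
    Q=P.reshape(-1,3); Q=Q[(Q[:,2]>253)&(Q[:,2]<290)&(Q[:,1]>140)&(Q[:,1]<340)&(Q[:,0]>510)&(Q[:,0]<585)]
    print(n,len(Q),Q.mean(0).round(1),np.percentile(Q,[2,98],axis=0).round(0).tolist())
print(state()["eef_pos"],state()["tcp_rot"])
```

```text
w 2376 [537.  240.4 266. ] [[530.0, 165.0, 258.0], [546.0, 308.0, 269.0]]
T 511 [537.8 231.4 263.5] [[530.0, 160.0, 256.0], [547.0, 304.0, 267.0]]
S 492 [539.  230.5 263.2] [[531.0, 160.0, 255.0], [547.0, 306.0, 267.0]]
[525.61928418 226.98624531 414.4170219 ] [2.84268248e+00 2.02189739e-04 1.61608705e+00]
```

View pics/w1.png

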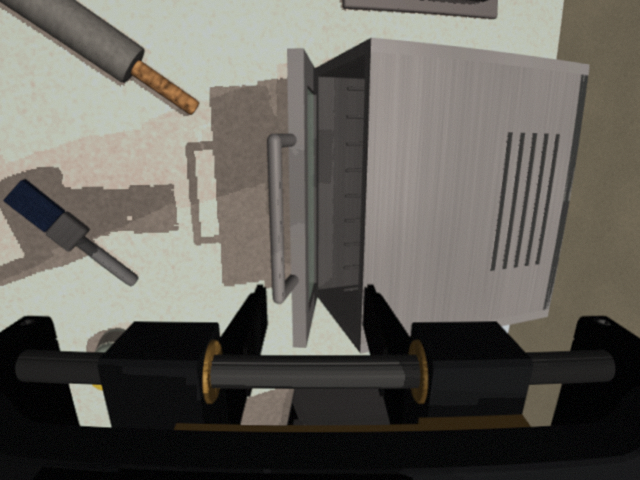

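The bar runs from (274,135) to (280,300) in the wrist view, a little left of the finger centre line. Its centre is about (538,235,262), which fits a door angle of about 0.38. I'll shift sideways and descend along the tool.

>>> {"fn": "step_arm", "kwargs": {"plan": [{"x":0.15,"y":-0.65,"z":0,"rx":0,"ry":0,"rz":0},{"x":0.15,"y":-0.65,"z":0,"rx":0,"ry":0,"rz":0},{"x":0,"y":0,"z":0.95,"rx":0,"ry":0,"rz":0},{"x":0,"y":0,"z":0.95,"rx":0,"ry":0,"rz":0},{"x":0,"y":0,"z":0.95,"rx":0,"ry":0,"rz":0},{"x":0,"y":0,"z":0.95,"rx":0,"ry":0,"rz":0},{"x":0,"y":0,"z":0.95,"rx":0,"ry":0,"rz":0},{"x":0,"y":0,"z":0.95,"rx":0,"ry":0,"rz":0},{"x":0,"y":0,"z":0.6,"rx":0,"ry":0,"rz":0},{"x":0,"y":0,"z":0.4,"rx":0,"ry":0,"rz":0}]}}

```text
t: 5.15
eef_pos: [543.6, 235.2, 242.9]
tcp_rot: [2.844, 0.001, 1.616]
ft_force: [-0.5, -0.8, 0.8]
opening: 0.5
grip_force: 0.0
```

Run:
```python
from h import *
c=read_camera("wrist"); cv2.imwrite("pics/w2.png",c["image"][...,::-1])
print(state()["eef_pos"],state()["ft_force"])
```

```text
[543.52927932 235.09520252 241.85217538] [ 0.57423274  0.22002194 -2.20628196]
```

View pics/w2.png

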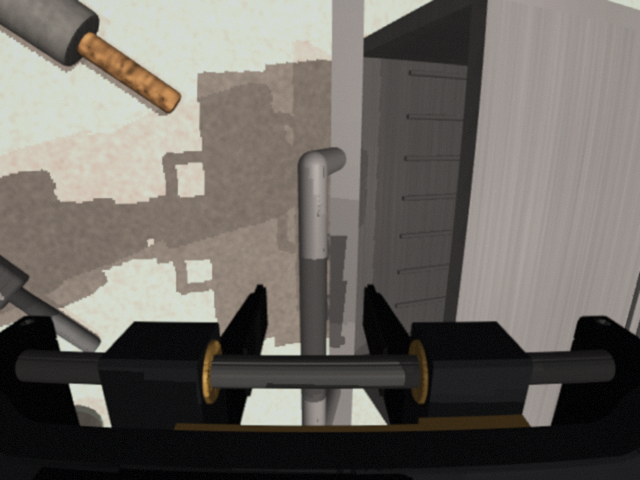

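The bar (u≈314) is centred between the fingers (265 and 365), so I'll close the jaw.

>>> {"fn": "step_arm", "kwargs": {"plan": [{"x":0,"y":0,"z":0,"rx":0,"ry":0,"rz":0},{"x":0,"y":0,"z":0,"rx":0,"ry":0,"rz":0},{"x":0,"y":0,"z":0,"rx":0,"ry":0,"rz":0},{"x":0,"y":0,"z":0,"rx":0,"ry":0,"rz":0},{"x":0,"y":0,"z":0,"rx":0,"ry":0,"rz":0},{"x":0,"y":0,"z":0,"rx":0,"ry":0,"rz":0},{"x":0,"y":0,"z":0,"rx":0,"ry":0,"rz":0},{"x":0,"y":0,"z":0,"rx":0,"ry":0,"rz":0},{"x":0,"y":0,"z":0,"rx":0,"ry":0,"rz":0},{"x":0,"y":0,"z":0,"rx":0,"ry":0,"rz":0}], "jaw": 1}}

```text
t: 6.03
eef_pos: [542.9, 235.6, 245.4]
tcp_rot: [2.842, 0.0, 1.617]
ft_force: [-5.5, -0.7, 5.6]
opening: 0.118
grip_force: 30.0
```

```bash
cat > arc.py <<'E'
from h import *
from scipy.spatial.transform import Rotation as Ro
# hinge at (HX,HZ) in plane of oven 'out' direction; print shifts from current pose to successive door angles
def arc(qs,hout,off=0.0):
    s=state(); R=Ro.from_euler("xyz",s["tcp_rot"]).as_matrix(); g=s["eef_pos"]-19*R[:,2]
    o=np.array([-np.cos(.046),-np.sin(.046),0]); H=np.array([631,238,85.])+hout*o
    d=g-H; a=np.arctan2(d@o,d[2]); r=np.hypot(d@o,d[2])
    print("t",s["t"],"grasp",g.round(1),"q",round(a-.0615,3),"r",round(r,1),"F",s["ft_force"].round(1),s["opening"],s["grip_force"])
    prev=np.array([d@o,d[2]]) 
    for q in qs:
        n=195.4*np.array([np.sin(q+.0615),np.cos(q+.0615)]); e=n-prev; prev=n
        print(round(q,2),(R.T@(e[0]*o+[0,0,e[1]])/25).round(2))
E
python3 -c "
from arc import *
arc(np.arange(.45,1.6,.07),9)"
```

```text
t 6.0333 grasp [537.3 235.4 263.5] q 0.382 r 197.6 F [-5.5 -0.7  5.6] 0.11837121953758989 30.001423358917236
0.45 [ 0.   -0.51  0.18]
0.52 [ 0.   -0.53  0.13]
0.59 [ 0.   -0.52  0.17]
0.66 [ 0.   -0.51  0.21]
0.73 [ 0.   -0.49  0.24]
0.8 [ 0.   -0.47  0.27]
0.87 [ 0.   -0.45  0.31]
0.94 [ 0.   -0.43  0.34]
1.01 [ 0.   -0.41  0.37]
1.08 [ 0.   -0.38  0.39]
1.15 [ 0.   -0.35  0.42]
1.22 [ 0.   -0.32  0.44]
1.29 [ 0.   -0.29  0.47]
1.36 [ 0.   -0.25  0.48]
1.43 [ 0.   -0.22  0.5 ]
1.5 [ 0.   -0.18  0.51]
1.57 [ 0.   -0.15  0.53]
```

Gripped: the opening is about 11 mm, the bar's thickness. I'll follow the arc down.

>>> {"fn": "step_arm", "kwargs": {"plan": [{"x":0,"y":-0.51,"z":0.12,"rx":0,"ry":0,"rz":0},{"x":0,"y":-0.53,"z":0.13,"rx":0,"ry":0,"rz":0},{"x":0,"y":-0.52,"z":0.17,"rx":0,"ry":0,"rz":0},{"x":0,"y":-0.51,"z":0.21,"rx":0,"ry":0,"rz":0},{"x":0,"y":-0.49,"z":0.24,"rx":0,"ry":0,"rz":0},{"x":0,"y":-0.47,"z":0.27,"rx":0,"ry":0,"rz":0},{"x":0,"y":-0.45,"z":0.31,"rx":0,"ry":0,"rz":0},{"x":0,"y":-0.43,"z":0.34,"rx":0,"ry":0,"rz":0},{"x":0,"y":0,"z":0,"rx":0,"ry":0,"rz":0},{"x":0,"y":0,"z":0,"rx":0,"ry":0,"rz":0}]}}

```text
t: 6.87
eef_pos: [462.8, 232.4, 172.6]
tcp_rot: [2.843, -0.0, 1.617]
ft_force: [-0.8, 6.8, -8.4]
opening: 0.117
grip_force: 30.0
```

```bash
python3 -c "
from arc import *
arc(np.arange(1.01,1.66,.07),9)"
```

```text
t 6.8667 grasp [457.2 232.1 190.7] q 0.939 r 195.9 F [-0.8  6.8 -8.4] 0.11695712837423218 29.998879730701447
1.01 [-0.   -0.4   0.39]
1.08 [-0.   -0.38  0.4 ]
1.15 [-0.   -0.35  0.42]
1.22 [-0.   -0.32  0.44]
1.29 [-0.   -0.29  0.47]
1.36 [-0.   -0.25  0.48]
1.43 [-0.   -0.22  0.5 ]
1.5 [-0.   -0.18  0.52]
1.57 [-0.   -0.15  0.53]
1.64 [-0.   -0.11  0.54]
```

>>> {"fn": "step_arm", "kwargs": {"plan": [{"x":0,"y":-0.4,"z":0.39,"rx":0,"ry":0,"rz":0},{"x":0,"y":-0.38,"z":0.4,"rx":0,"ry":0,"rz":0},{"x":0,"y":-0.35,"z":0.42,"rx":0,"ry":0,"rz":0},{"x":0,"y":-0.32,"z":0.44,"rx":0,"ry":0,"rz":0},{"x":0,"y":-0.29,"z":0.47,"rx":0,"ry":0,"rz":0},{"x":0,"y":-0.25,"z":0.48,"rx":0,"ry":0,"rz":0},{"x":0,"y":-0.22,"z":0.5,"rx":0,"ry":0,"rz":0},{"x":0,"y":-0.18,"z":0.51,"rx":0,"ry":0,"rz":0},{"x":0,"y":-0.1,"z":0.35,"rx":0,"ry":0,"rz":0},{"x":0,"y":0,"z":0,"rx":0,"ry":0,"rz":0}]}}

```text
t: 7.7
eef_pos: [433.8, 231.4, 59.3]
tcp_rot: [2.841, -0.001, 1.618]
ft_force: [2.7, 6.9, -6.3]
opening: 0.12
grip_force: 30.0
```

```bash
python3 -c "
from arc import *
arc([1.571,1.6],9)
c=read_camera('top'); P=cloud(c); np.save('top2.npy',P)
cv2.imwrite('pics/t2.png',c['image'][...,::-1])
for y in (110,130,340,360):
  Q=P.reshape(-1,3);Q=Q[(abs(Q[:,1]-y)<8)&(Q[:,0]>470)&(Q[:,0]<600)&(Q[:,2]>50)&(Q[:,2]<200)]
  print(y,len(Q),np.polyfit(Q[:,0],Q[:,2],1) if len(Q)>9 else '',Q.min(0),Q.max(0))
"
```

```text
t 7.7 grasp [428.2 231.2  77.4] q 1.548 r 194.0 F [ 2.7  6.9 -6.3] 0.11986908112572754 29.999195337295532
1.57 [-0.   -0.1   0.16]
1.6 [-0.   -0.05  0.22]
110 375 [-2.20885545e-02  1.04148217e+02] [479.75167065 102.00934758  85.1112309 ] [599.38629714 117.99507651  98.68788051]
130 377 [-4.98078599e-02  1.17469156e+02] [479.77416688 122.10462564  84.77396349] [599.25363039 137.9338961   98.65569867]
340 384 [-4.02480787e-02  1.11973264e+02] [470.74586747 332.00051248  83.43375308] [598.17159171 347.99514678  98.12430359]
360 410 [-2.26345177e-02  1.04358139e+02] [470.82967532 352.07053111  83.42414806] [598.57129937 367.90176059  98.3304954 ]
```

View pics/t2.png

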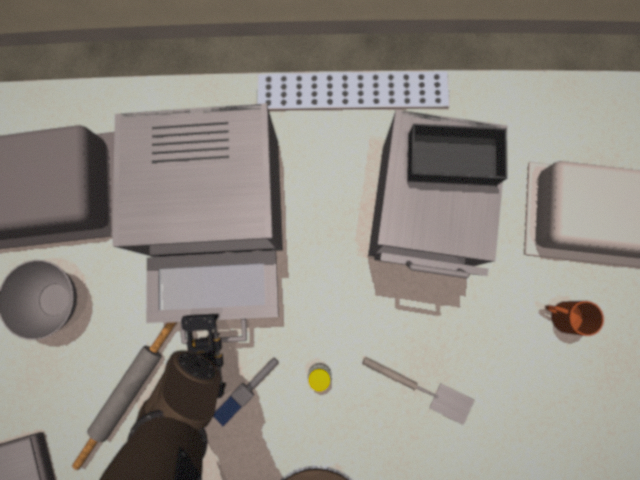

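The door (146–278, 250–320) lies almost level, about 0.02–0.04 rad short, with the gripper on its bar. I'll press gently to the stop.

>>> {"fn": "step_arm", "kwargs": {"plan": [{"x":0,"y":-0.03,"z":0.08,"rx":0,"ry":0,"rz":0},{"x":0,"y":-0.03,"z":0.08,"rx":0,"ry":0,"rz":0},{"x":0,"y":-0.03,"z":0.08,"rx":0,"ry":0,"rz":0},{"x":0,"y":-0.03,"z":0.08,"rx":0,"ry":0,"rz":0},{"x":0,"y":0,"z":0,"rx":0,"ry":0,"rz":0},{"x":0,"y":0,"z":0,"rx":0,"ry":0,"rz":0},{"x":0,"y":0,"z":0,"rx":0,"ry":0,"rz":0},{"x":0,"y":0,"z":0,"rx":0,"ry":0,"rz":0},{"x":0,"y":0,"z":0,"rx":0,"ry":0,"rz":0},{"x":0,"y":0,"z":0,"rx":0,"ry":0,"rz":0}]}}

```text
t: 8.58
eef_pos: [434.6, 231.5, 53.7]
tcp_rot: [2.836, -0.002, 1.617]
ft_force: [0.1, 2.2, 21.1]
opening: 0.117
grip_force: 30.0
```

```bash
cat > lv.py <<'E'
from arc import *
arc([1.5],9)
P=cloud(read_camera('top'))
for y in (110,365):
  Q=P.reshape(-1,3);Q=Q[(abs(Q[:,1]-y)<10)&(Q[:,0]>485)&(Q[:,0]<590)&(Q[:,2]>50)&(Q[:,2]<200)]
  print(y,len(Q),np.polyfit(Q[:,0],Q[:,2],1))
E
python3 lv.py
```

```text
t 8.5833 grasp [428.9 231.2  71.8] q 1.578 r 193.7 F [ 0.1  2.2 21.1] 0.11733139738871802 30.004691183567047
1.5 [ 0.   0.1 -0.6]
110 411 [-6.46024536e-03  9.38023842e+01]
365 410 [-4.63318675e-03  9.34752954e+01]
```

The stop is reached: 21 N upwards and the door slope is about zero. Now I'll take it back up.

```bash
python3 -c "
from arc import *
arc(np.arange(1.5,.69,-.08),9)"
```

```text
t 8.6333 grasp [428.9 231.2  71.8] q 1.578 r 193.7 F [-0.   2.  20.8] 0.11824670638895951 30.00481367111206
1.5 [ 0.   0.1 -0.6]
1.42 [ 0.    0.22 -0.59]
1.34 [ 0.    0.26 -0.57]
1.26 [ 0.    0.31 -0.54]
1.18 [ 0.    0.35 -0.52]
1.1 [ 0.    0.39 -0.49]
1.02 [ 0.    0.43 -0.46]
0.94 [ 0.    0.46 -0.42]
0.86 [ 0.    0.5  -0.38]
0.78 [ 0.    0.52 -0.34]
0.7 [ 0.    0.55 -0.3 ]
```

>>> {"fn": "step_arm", "kwargs": {"plan": [{"x":0,"y":0.15,"z":-0.7,"rx":0,"ry":0,"rz":0},{"x":0,"y":0.22,"z":-0.59,"rx":0,"ry":0,"rz":0},{"x":0,"y":0.26,"z":-0.57,"rx":0,"ry":0,"rz":0},{"x":0,"y":0.31,"z":-0.54,"rx":0,"ry":0,"rz":0},{"x":0,"y":0.35,"z":-0.52,"rx":0,"ry":0,"rz":0},{"x":0,"y":0.39,"z":-0.49,"rx":0,"ry":0,"rz":0},{"x":0,"y":0.43,"z":-0.46,"rx":0,"ry":0,"rz":0},{"x":0,"y":0.46,"z":-0.42,"rx":0,"ry":0,"rz":0},{"x":0,"y":0,"z":0,"rx":0,"ry":0,"rz":0},{"x":0,"y":0,"z":0,"rx":0,"ry":0,"rz":0}]}}

```text
t: 9.47
eef_pos: [464.2, 232.7, 174.4]
tcp_rot: [2.837, -0.002, 1.616]
ft_force: [8.7, 6.8, -3.3]
opening: 0.12
grip_force: 30.0
```

```bash
python3 -c "
from arc import *
arc(np.arange(.9,-.01,-.08),9)"
```

```text
t 9.4667 grasp [458.6 232.4 192.6] q 0.927 r 195.7 F [ 8.7  6.8 -3.3] 0.11995695928774332 29.987415075302124
0.9 [ 0.    0.18 -0.12]
0.82 [ 0.    0.51 -0.36]
0.74 [ 0.    0.54 -0.32]
0.66 [ 0.    0.56 -0.28]
0.58 [ 0.    0.58 -0.23]
0.5 [ 0.    0.6  -0.18]
0.42 [ 0.    0.61 -0.13]
0.34 [ 0.    0.62 -0.09]
0.26 [ 0.    0.62 -0.04]
0.18 [0.   0.62 0.01]
0.1 [0.   0.62 0.06]
0.02 [0.   0.61 0.11]
```

>>> {"fn": "step_arm", "kwargs": {"plan": [{"x":0,"y":0.18,"z":-0.12,"rx":0,"ry":0,"rz":0},{"x":0,"y":0.51,"z":-0.36,"rx":0,"ry":0,"rz":0},{"x":0,"y":0.54,"z":-0.32,"rx":0,"ry":0,"rz":0},{"x":0,"y":0.56,"z":-0.28,"rx":0,"ry":0,"rz":0},{"x":0,"y":0.58,"z":-0.23,"rx":0,"ry":0,"rz":0},{"x":0,"y":0.6,"z":-0.18,"rx":0,"ry":0,"rz":0},{"x":0,"y":0.61,"z":-0.13,"rx":0,"ry":0,"rz":0},{"x":0,"y":0.62,"z":-0.09,"rx":0,"ry":0,"rz":0},{"x":0,"y":0.62,"z":-0.04,"rx":0,"ry":0,"rz":0},{"x":0,"y":0,"z":0,"rx":0,"ry":0,"rz":0}]}}

```text
t: 10.3
eef_pos: [566.0, 236.6, 252.2]
tcp_rot: [2.84, -0.0, 1.616]
ft_force: [-0.8, 0.3, 10.3]
opening: 0.118
grip_force: 30.0
```

```bash
python3 -c "
from arc import *
arc(np.arange(.2,-.06,-.05),9)"
```

```text
t 10.3 grasp [560.4 236.3 270.4] q 0.26 r 195.4 F [-0.8  0.3 10.3] 0.11786249721249777 30.005288422107697
0.2 [0.   0.47 0.  ]
0.15 [0.   0.39 0.03]
0.1 [0.   0.39 0.05]
0.05 [0.   0.39 0.06]
0.0 [0.   0.38 0.08]
-0.05 [0.   0.38 0.1 ]
```

>>> {"fn": "step_arm", "kwargs": {"plan": [{"x":0,"y":0.47,"z":0,"rx":0,"ry":0,"rz":0},{"x":0,"y":0.39,"z":0.02,"rx":0,"ry":0,"rz":0},{"x":0,"y":0.39,"z":0.04,"rx":0,"ry":0,"rz":0},{"x":0,"y":0.39,"z":0.06,"rx":0,"ry":0,"rz":0},{"x":0,"y":0.2,"z":0.04,"rx":0,"ry":0,"rz":0},{"x":0,"y":0.1,"z":0.02,"rx":0,"ry":0,"rz":0},{"x":0,"y":0.1,"z":0.02,"rx":0,"ry":0,"rz":0},{"x":0,"y":0,"z":0,"rx":0,"ry":0,"rz":0},{"x":0,"y":0,"z":0,"rx":0,"ry":0,"rz":0},{"x":0,"y":0,"z":0,"rx":0,"ry":0,"rz":0}]}}

```text
t: 11.13
eef_pos: [614.0, 238.8, 260.8]
tcp_rot: [2.842, 0.0, 1.617]
ft_force: [-4.2, 1.0, 2.1]
opening: 0.117
grip_force: 30.0
```

```bash
python3 -c "
from arc import *
arc([0,-.05],9)"
```

```text
t 11.1333 grasp [608.4 238.5 278.9] q 0.008 r 194.4 F [-4.2  1.   2.1] 0.11694514340074852 30.00259280204773
0 [-0.    0.07 -0.02]
-0.05 [0.   0.38 0.1 ]
```

>>> {"fn": "step_arm", "kwargs": {"plan": [{"x":0,"y":0.06,"z":0.02,"rx":0,"ry":0,"rz":0},{"x":0,"y":0.06,"z":0.02,"rx":0,"ry":0,"rz":0},{"x":0,"y":0.06,"z":0.02,"rx":0,"ry":0,"rz":0},{"x":0,"y":0,"z":0,"rx":0,"ry":0,"rz":0},{"x":0,"y":0,"z":0,"rx":0,"ry":0,"rz":0},{"x":0,"y":0,"z":0,"rx":0,"ry":0,"rz":0},{"x":0,"y":0,"z":0,"rx":0,"ry":0,"rz":0},{"x":0,"y":0,"z":0,"rx":0,"ry":0,"rz":0},{"x":0,"y":0,"z":0,"rx":0,"ry":0,"rz":0},{"x":0,"y":0,"z":0,"rx":0,"ry":0,"rz":0}]}}

```text
t: 11.97
eef_pos: [617.3, 238.9, 260.9]
tcp_rot: [2.845, 0.001, 1.617]
ft_force: [-15.2, -0.1, 8.7]
opening: 0.115
grip_force: 30.0
```

>>> {"fn": "step_arm", "kwargs": {"plan": [{"x":0,"y":0.06,"z":0.02,"rx":0,"ry":0,"rz":0},{"x":0,"y":0.06,"z":0.02,"rx":0,"ry":0,"rz":0},{"x":0,"y":0,"z":0,"rx":0,"ry":0,"rz":0},{"x":0,"y":0,"z":0,"rx":0,"ry":0,"rz":0},{"x":0,"y":0,"z":0,"rx":0,"ry":0,"rz":0},{"x":0,"y":0,"z":0,"rx":0,"ry":0,"rz":0},{"x":0,"y":0,"z":0,"rx":0,"ry":0,"rz":0},{"x":0,"y":0,"z":0,"rx":0,"ry":0,"rz":0},{"x":0,"y":0,"z":0,"rx":0,"ry":0,"rz":0},{"x":0,"y":0,"z":0,"rx":0,"ry":0,"rz":0}]}}

```text
t: 12.8
eef_pos: [617.4, 238.9, 260.7]
tcp_rot: [2.851, 0.002, 1.617]
ft_force: [-36.3, -2.5, 19.8]
opening: 0.114
grip_force: 30.0
```

The bar no longer moves under 36 N, so the door is on its shut stop. I'll ease off a little, then open the jaw and retreat along the tool.

>>> {"fn": "step_arm", "kwargs": {"plan": [{"x":0,"y":-0.06,"z":-0.02,"rx":0,"ry":0,"rz":0},{"x":0,"y":-0.05,"z":-0.02,"rx":0,"ry":0,"rz":0},{"x":0,"y":0,"z":0,"rx":0,"ry":0,"rz":0},{"x":0,"y":0,"z":0,"rx":0,"ry":0,"rz":0},{"x":0,"y":0,"z":0,"rx":0,"ry":0,"rz":0},{"x":0,"y":0,"z":0,"rx":0,"ry":0,"rz":0},{"x":0,"y":0,"z":0,"rx":0,"ry":0,"rz":0},{"x":0,"y":0,"z":0,"rx":0,"ry":0,"rz":0},{"x":0,"y":0,"z":0,"rx":0,"ry":0,"rz":0},{"x":0,"y":0,"z":0,"rx":0,"ry":0,"rz":0}]}}

```text
t: 13.63
eef_pos: [617.3, 238.9, 260.8]
tcp_rot: [2.846, 0.001, 1.617]
ft_force: [-17.1, -0.7, 9.3]
opening: 0.12
grip_force: 30.0
```

>>> {"fn": "step_arm", "kwargs": {"plan": [{"x":0,"y":0,"z":0,"rx":0,"ry":0,"rz":0},{"x":0,"y":0,"z":0,"rx":0,"ry":0,"rz":0},{"x":0,"y":0,"z":0,"rx":0,"ry":0,"rz":0},{"x":0,"y":0,"z":0,"rx":0,"ry":0,"rz":0},{"x":0,"y":0,"z":0,"rx":0,"ry":0,"rz":0},{"x":0,"y":0,"z":0,"rx":0,"ry":0,"rz":0},{"x":0,"y":0,"z":0,"rx":0,"ry":0,"rz":0},{"x":0,"y":0,"z":0,"rx":0,"ry":0,"rz":0},{"x":0,"y":0,"z":0,"rx":0,"ry":0,"rz":0},{"x":0,"y":0,"z":0,"rx":0,"ry":0,"rz":0}], "jaw": 0}}

```text
t: 14.47
eef_pos: [619.4, 239.1, 260.9]
tcp_rot: [2.842, 0.0, 1.617]
ft_force: [-0.3, 1.3, -0.5]
opening: 0.5
grip_force: 0.0
```

>>> {"fn": "step_arm", "kwargs": {"plan": [{"x":0,"y":0,"z":-0.4,"rx":0,"ry":0,"rz":0},{"x":0,"y":0,"z":-0.6,"rx":0,"ry":0,"rz":0},{"x":0,"y":0,"z":-0.8,"rx":0,"ry":0,"rz":0},{"x":0,"y":0,"z":-0.8,"rx":0,"ry":0,"rz":0},{"x":0,"y":0,"z":-0.8,"rx":0,"ry":0,"rz":0},{"x":0,"y":0,"z":-0.8,"rx":0,"ry":0,"rz":0},{"x":0,"y":0,"z":-0.8,"rx":0,"ry":0,"rz":0},{"x":0,"y":-0.8,"z":0,"rx":0,"ry":0,"rz":0},{"x":0,"y":-0.8,"z":0,"rx":0,"ry":0,"rz":0},{"x":0,"y":0,"z":0,"rx":0,"ry":0,"rz":0}]}}

```text
t: 15.3
eef_pos: [541.5, 235.5, 369.1]
tcp_rot: [2.842, 0.0, 1.617]
ft_force: [0.7, -0.5, 0.6]
opening: 0.497
grip_force: 0.0
```

Run:
```python
from h import *
T=np.load("top.npy")
c=read_camera("wrist"); cv2.imwrite("pics/w3.png",c["image"][...,::-1]);W=cloud(c)
t=cloud(read_camera("top")); s=cloud(read_camera("scene")); S=np.load("scene.npy")
def bar(n,P,x0,x1,y0,y1):
    Q=P.reshape(-1,3); Q=Q[(Q[:,2]>270)&(Q[:,2]<295)&(Q[:,1]>y0)&(Q[:,1]<y1)&(Q[:,0]>x0)&(Q[:,0]<x1)]
    print(n,len(Q),Q.mean(0).round(1) if len(Q) else "")
for n,P in(("wrist",W),("top",t),("scene",s)): bar("wide "+n,P,570,660,150,330)
for n,P in(("before",T),("after",t),("beforeS",S),("afterS",s)): bar("narrow "+n,P,530,640,-330,-160)
print(state()["t"],state()["eef_pos"])
```

```text
wide wrist 2612 [608.7 255.8 285.1]
wide top 397 [612.2 217.8 283.4]
wide scene 500 [612.7 232.1 282.9]
narrow before 395 [ 567.8 -235.5  281.3]
narrow after 395 [ 567.8 -235.5  281.2]
narrow beforeS 547 [ 569.2 -235.7  281.1]
narrow afterS 547 [ 569.1 -235.7  281. ]
15.45 [544.63461696 235.79959746 369.48836915]
```

View pics/w3.png

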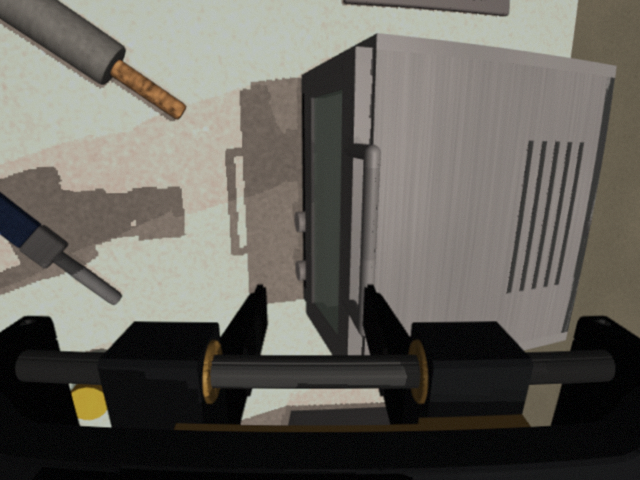

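The wide door is flush with the oven front (door edge at u≈365 meets the oven top). The narrow bar is unmoved and the gripper is clear.

```bash
python3 -c "
from cell import *
print(job_done())"
```

```text
the job is handed in; nothing more can be done
None
```

I pulled the wide oven's door down until it lay level on its lower stop, pushed it fully shut and released it. The narrow oven's door did not move, the arm is clear, and I handed the job in at about 15.5 s of the 58 s allowed.

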